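# Find the crown of a dished plate and set the press block on it

## Task

The steel cover plate on the two parallels is dished upwards. Feel over its face lightly with the plunger gauge, without running the spindle out of stroke, until you have found and touched the crown of the bulge; put the gauge back upright in its wooden rest, then stand the flanged press block squarely on the crown, ready for the press, and leave it there. Leave the spare small button, the round bar and the can where they are.

Things in the scene. Friction and masses are not known exactly. Their poses are not given: they have to be found in the camera images.
- plate: Bare steel cover plate, 260 mm (its x) by 240 mm (its y), 10 mm thick, lying fast on two steel parallels on the bench; four dark 13 mm bolt holes near its corners. Origin: on the bench top under the plate's centre; z up. Its flat face lies 32 mm above the origin. It is dished: one smooth round bulge rises from the face (see face).
- face (a point): Centre of the plate's flat face. The bulge is a shallow spherical cap, radius of curvature 700 mm, about 167 mm across where it runs out into the face; its crown stands 5 mm above the flat face. The crown lies anywhere up to 40 mm from this point along the plate's x and up to 35 mm along its y: its place is not given and must be felt out.
- gauge: Electronic plunger gauge, 160 g, loose, upright in the rest. Origin: contact tip (spindle out), on the long axis; z up. From the tip up: spindle 0-20 mm, stem of diameter 8 mm 20-40, grey body 40-100 (28 mm in x, 56 mm in y, flat underside), aluminium shank to hold it by 100-145 (20 mm in x, 24 mm in y). Its display is dark: contact is felt as a push on the tool.
- spindle: The gauge's sprung spindle, 5 mm in diameter with a ball tip of 6 mm; origin at its contact tip, moving with it. It slides up into the gauge: it gives way at 3 N and reaches the end of its 10 mm stroke at about 5.5 N, where it goes solid and can be damaged.
- rest: Hardwood rest of the gauge, fast on the bench, 70 (x) by 90 (y) by 52 mm high. Origin: centre of the underside. A slot 20 mm wide in y, floor 10 mm up, runs through it along x. The flat underside of the gauge's body sits on the top face, the stem hanging in the middle of the slot, tip 12 mm above the bench, gauge axes along the rest's axes.
- block: Press block, a plain steel button of about 0.45 kg, loose, standing on the bench: round flange 56 mm in diameter and 16 mm thick, with a round boss 30 mm in diameter on top of it from 16 to 48 mm, to take it by. Origin: centre of the flat underside; z up.
- small_block: A spare, smaller press button, not for this job: flange 36 mm in diameter, 30 mm high in all. Origin: centre of the underside.
- round_bar: Dark round steel bar, 24 mm in diameter and 150 mm long (y), lying on the bench. Origin: centre of the underside.
- can: Grey spray-size can, 66 mm in diameter and 170 mm high, standing on the bench. Origin: centre of the underside.

How it is judged:
On the way:
1. the gauge's tip touches the crown of the bulge (within 0.8 mm of its full height) (contact force between spindle and anything else above 0.8 N and z of spindle in the frame of plate between 0.0362 and 0.0385 m and horizontal distance between spindle and plate below 0.1 m), for 0.1 s.
At the end, for the whole second after the job is handed in: The gauge stands upright in its rest (within 12 mm of the middle, body down on the top face), and the press block stands still on its flange on the crown: underside within 0.8 mm of the crown's height and square to the plate within 0.028 rad (about 16 mm from the crown) (horizontal distance between gauge and rest below 0.012 m and z of gauge in the frame of rest between 0.009 and 0.015 m and angle between gauge's own z axis and vertical below 0.08 rad and z of block in the frame of plate between 0.0362 and 0.0385 m and angle between the z axis of block and the z axis of plate, either way round below 0.028 rad and horizontal distance between block and plate below 0.1 m and linear speed of block below 0.02 m/s); the robot touches nothing.
It fails at once if the spindle is run out of stroke or knocked: over 12 N on it (contact force between spindle and anything else above 12 N).
It fails at once if the spare small button, the round bar or the can is shifted by over 30 mm (distance of any of small_block, round_bar, can from where it was at the start of the episode above 0.03 m).
It also fails if it takes over 72 s, if anything falls off the work surface, if the arm or the gripper's body presses on something with over 40 N, if the wrist force passes 120 N, or if a joint passes its speed limit or range.

## Robot

A 7-joint arm with a two-finger parallel gripper is mounted at the origin on the work surface. World frame = base frame: x ahead of the robot, y to its left, z up, the work surface at z = 0. Lengths are in m, angles in rad, forces in N, time in s.
With the tool pointing down it reaches from about 0.4 to 0.875 m from the base axis. Payload 6.5 kg.
Tool frame: the origin (TCP) lies at the very end of the fingers, on their centre line; the grasp point (between the pads) lies 19 mm behind it; z points along the fingers, y is the direction in which the jaws open and shut (so a half turn about z gives the same grasp; the last joint's range is limited). The gripper opens to 85 mm and grips with 20 to 120 N. Pads are 22 mm wide; open, the fingers measure 114 mm over their backs; the gripper's body (76 mm by 85 mm) begins 54 mm behind the grasp point. The pads swing forward as they close: fully open they stand 13 mm farther back than shut.
Start: joints at [1.261, 0.536, -0.004, 1.538, 0.003, 1.067, -0.071], TCP at [0.157, -0.631, 0.231] pointing down, gripper open.
Joint ranges: [-2.7, 2.7], [-0.37, 2.16], [-1.27, 1.26], [0.24, 2.4], [-1.31, 4.45], [0.19, 1.91], [-2.76, 2.76]. Speed limits (rad/s): [2.39, 2.39, 3.14, 3.14, 3.14, 3.14, 3.14].

## Interface

Orientations are given as a rotation vector (axis times angle).
In Python, from station import robot gives the robot as it stands.
- The arm moves only by the tool drive_tool, never from a script. Its arguments are lists of equal length, an entry for each row: "claw": the opening, from 0 (shut) to 1 (fully open); "slide": the shift along the tool's x, y, z in m, a list of three; "rotation": the turn, a rotation vector about the tool's x, y, z in degrees, a list of three. A call has 1 to 8 rows; each row is the pose to reach, as a shift and turn from the pose measured when the call began, along the tool's axes at that moment; what a row does not reach only later rows make up. A row lasts 1/12 s, in which the tool goes at most 41.7 mm and 7.16 degrees, less where a joint would pass 70% of its speed; a pose out of reach is approached as far as the arm can. A call with a gripper value outside its range is refused whole. The fingers move at their own pace and stop on an object; "squeeze" is the grip in N (left out, the last holds). Time passes only in rows, so rows that repeat a pose let the fingers close. It gives the time, the measured TCP pose, the force and the opening at its end, in the units of the state.
- robot.get_obs(): the state, without advancing time (a new reading comes with each control period).
- robot.capture(name): name is "scene" or "top"; returns the picture (420x560x3 uint8, red, green, blue); there is no depth.
- robot.get_calibration(name): a dict with "vertical_fov" (degrees; the focal length in pixels is half the picture's height over the tangent of half this angle, whatever the lens; pixels are square), "cx", "cy" (the principal point, pixels), "origin" and "rotation" of the camera in the world. Camera axes: x right, y down, z forward; pixel columns grow to the right and rows downward; lengths in m; the calibration is good to about 2 mm. A picture is of the moment at which its call begins. get_calibration takes no time and is no camera call.
- robot.finish_job(): hands the job in, once; it reports no verdict.
The state is a dict: "t": time; "joint_pos": joint angles; "qvel": joint speeds; "tau": joint torques, N m; "eef_pos": TCP position; "ee_rot": TCP orientation; "force": force on the tool from outside, world axes, zero at the start; "wrist_torque": the same for the moment, N m; "gripper_width": opening from 0.0 (shut) to 1.0 (fully open).
Only numpy, scipy, OpenCV 4.12 (cv2) and the standard library are available. Lean on these libraries where they do the work, as an engineer would, in place of code of your own. Each camera call takes 0.05 s, during which the arm holds its last target.

## Working session

There is one attempt and no reset: what is moved stays moved. The work goes in short steps, Python scripts to look and compute and a tool call to move; the robot and the scene stay as the last step left them, time stands still between calls to the robot, and variables do not carry over. Pictures are saved under pics/ and viewed, and the job is handed in when it is done.

Besides the shell and the picture viewer there is one more tool, called after "Emit:" as a command line: name --argument value ..., lists and objects as JSON in quotes. drive_tool: Moves the arm, as the interface text tells. Its arguments: {"type":"object","properties":{"claw":{"type":"array","items":{"type":"number"}},"slide":{"type":"array","items":{"type":"array","items":{"type":"number"}}},"rotation":{"type":"array","items":{"type":"array","items":{"type":"number"}}},"squeeze":{"type":"number"}},"required":["claw","slide","rotation"]}

```bash
ls; mkdir -p pics; python3 - <<'E'
from station import robot
import cv2
for n in("scene","top"):
    im=robot.capture(n); cv2.imwrite(f"pics/{n}0.png",im[:,:,::-1]); print(n,robot.get_calibration(n))
print(robot.get_obs())
E
```

```text
pics
scene {'vertical_fov': 54.51454382490382, 'cx': 276.7626302692901, 'cy': 207.75379042936495, 'origin': array([ 0.97866156, -0.34316527,  0.8886385 ]), 'rotation': array([-2.41916538, -0.93186746,  0.28299392])}
top {'vertical_fov': 49.39073255830095, 'cx': 286.0645521491533, 'cy': 218.87086197631265, 'origin': array([0.53643315, 0.0638659 , 1.21070261]), 'rotation': array([-2.19368591,  2.16673861, -0.06058964])}
{'t': 0.1, 'joint_pos': array([ 1.26082962,  0.53709963, -0.00441472,  1.53876407,  0.0026255 ,
        1.06728854, -0.0711771 ]), 'qvel': array([ 9.72296155e-04, -1.22000523e-04, -7.16513564e-05,  4.23095221e-05,
       -5.47301348e-04, -1.07340688e-03, -8.82799240e-04]), 'tau': array([ 2.16428205e-03, -5.84570003e+01,  1.05124611e+00, -2.59782046e+01,
        1.25084093e-02,  4.52191234e-03, -7.23378571e-05]), 'eef_pos': array([ 0.15671366, -0.63024778,  0.23049895]), 'ee_rot': array([-3.11676367e+00, -3.81910585e-01,  5.28168653e-04]), 'force': array([-0.27791771,  0.09443375,  0.13898265]), 'wrist_torque': array([-0.03587692, -0.03876777,  0.01469494]), 'gripper_width': 0.9984572319438966}
```

View pics/scene0.png

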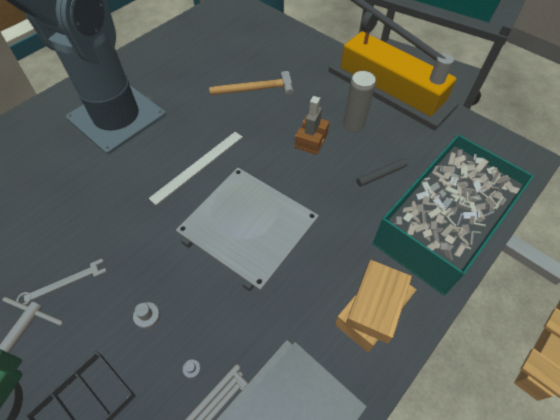

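View pics/top0.png

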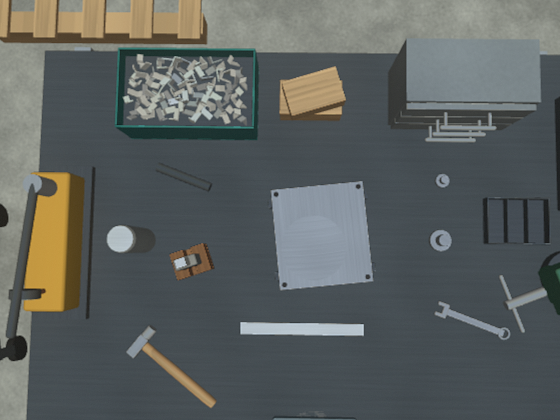

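The scene picture shows the gauge in its rest at about (312,125), the plate centred near (248,227), the block at (145,314), the small button at (191,368), the bar at (382,172) and the can at (359,100). In the top picture they are: gauge (187,263), plate (322,236), block (441,240), small button (443,181). Next I zoom in on these.

```bash
cat > h.py <<'E'
import numpy as np,cv2
from scipy.spatial.transform import Rotation as R
from station import robot
def cam(n):
    c=robot.get_calibration(n); f=210/np.tan(np.radians(c['vertical_fov'])/2)
    return c['origin'],R.from_rotvec(c['rotation']).as_matrix(),f,c['cx'],c['cy']
def ray(n,p):
    o,M,f,cx,cy=cam(n); d=M@np.array([(p[0]-cx)/f,(p[1]-cy)/f,1]); return o,d/np.linalg.norm(d)
def onz(n,p,z):
    o,d=ray(n,p); return o+d*(z-o[2])/d[2]
def tri(p1,p2):
    o1,d1=ray('scene',p1);o2,d2=ray('top',p2)
    A=np.stack([d1,-d2],1); s=np.linalg.lstsq(A,o2-o1,rcond=None)[0]
    a,b=o1+s[0]*d1,o2+s[1]*d2; return (a+b)/2,np.linalg.norm(a-b)
def proj(n,X):
    o,M,f,cx,cy=cam(n); v=M.T@(np.array(X)-o); return np.array([cx+f*v[0]/v[2],cy+f*v[1]/v[2]])
def zoom(src,x0,y0,w,h,k,out,clahe=False):
    im=cv2.imread(src)[y0:y0+h,x0:x0+w]
    if clahe:
        g=cv2.cvtColor(im,cv2.COLOR_BGR2GRAY); im=cv2.createCLAHE(4,(3,3)).apply(g)
    cv2.imwrite(out,cv2.resize(im,None,fx=k,fy=k,interpolation=cv2.INTER_CUBIC))
E
python3 - <<'E'
from h import *
a=[]
for s,x,y,w,h in [("top",152,228,80,60),("scene",280,85,80,75),("top",401,160,80,100),("scene",125,295,90,90)]:
    im=cv2.imread(f"pics/{s}0.png")[y:y+h,x:x+w]; a.append(cv2.resize(im,(400,300),interpolation=cv2.INTER_CUBIC))
cv2.imwrite("pics/z1.png",np.vstack([np.hstack(a[:2]),np.hstack(a[2:])]))
zoom("pics/top0.png",262,171,120,130,4,"pics/z2.png",True)
E
```

```text
(no output)
```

View pics/z1.png

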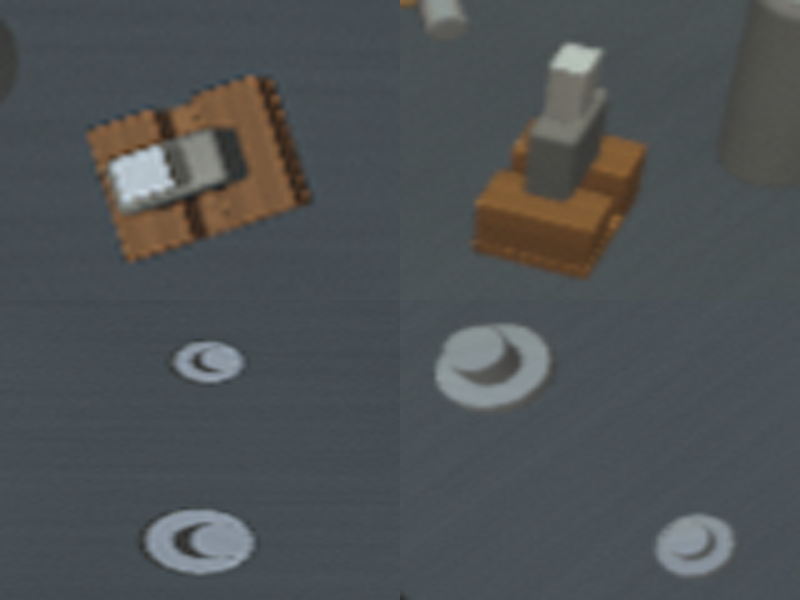

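View pics/z2.png

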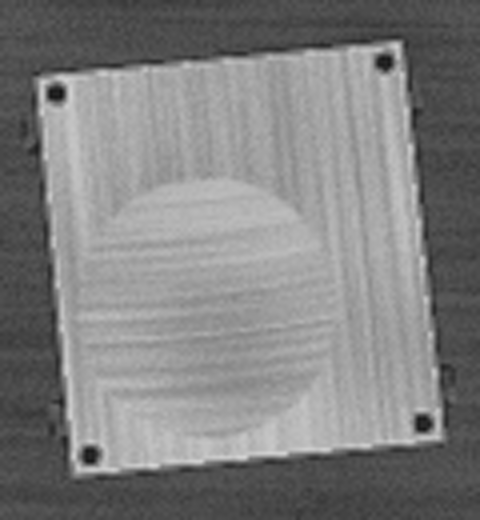

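The zoom shows the shank's top clearly in both views. The bulge's run-out circle is also faintly visible on the plate, centred at about (314,248) in the top picture. Now to measure.

```bash
cat > m.py <<'E'
from h import *
def holes(name,src,box):
    g=cv2.cvtColor(cv2.imread(src),cv2.COLOR_BGR2GRAY); x,y,w,h=box
    sub=g[y:y+h,x:x+w]
    big=cv2.resize(sub,None,fx=4,fy=4,interpolation=cv2.INTER_CUBIC)
    return big
# plate outline
for n,box in(("top",(255,165,135,140)),("scene",(165,160,165,135))):
    im=cv2.imread(f"pics/{n}0.png");x,y,w,h=box
    g=cv2.GaussianBlur(cv2.resize(cv2.cvtColor(im[y:y+h,x:x+w],cv2.COLOR_BGR2GRAY),None,fx=4,fy=4,interpolation=cv2.INTER_CUBIC),(5,5),0)
    t,m=cv2.threshold(g,0,255,cv2.THRESH_BINARY+cv2.THRESH_OTSU)
    cs,hi=cv2.findContours(m,cv2.RETR_CCOMP,cv2.CHAIN_APPROX_NONE)
    i=max(range(len(cs)),key=lambda i:cv2.contourArea(cs[i]))
    q=cv2.approxPolyDP(cs[i],20,True)[:,0]/4.+[x,y]-.375
    W=np.array([onz(n,p,.032) for p in q]); print(n,t,"corners px",q.round(1).tolist()); print(W[:,:2].round(4).tolist(),W.mean(0).round(4),[round(float(np.linalg.norm(W[k]-W[k-1])),4) for k in range(len(W))])
    hs=[]
    for k in range(len(cs)):
        if hi[0][k][3]==i and cv2.contourArea(cs[k])>60:
            M=cv2.moments(cs[k]); p=np.array([M['m10'],M['m01']])/M['m00']/4+[x,y]-.375
            hs.append(onz(n,p,.032)); print("hole",p.round(1),hs[-1].round(4))
    if hs: print("mean holes",np.mean(hs,0))
print("crown guess",onz("top",(314.2-.4,248-.4),.033))
print("shank top",tri((315.4,100),(180.6,263.2)))
# block flange / boss
for n,box in(("top",(401,160,80,100)),("scene",(125,295,90,90))):
    im=cv2.imread(f"pics/{n}0.png");x,y,w,h=box
    g=cv2.GaussianBlur(cv2.resize(cv2.cvtColor(im[y:y+h,x:x+w],cv2.COLOR_BGR2GRAY),None,fx=4,fy=4,interpolation=cv2.INTER_CUBIC),(5,5),0)
    t,m=cv2.threshold(g,0,255,cv2.THRESH_BINARY+cv2.THRESH_OTSU)
    for c in cv2.findContours(m,cv2.RETR_EXTERNAL,cv2.CHAIN_APPROX_NONE)[0]:
        if cv2.contourArea(c)>800:
            e=cv2.fitEllipse(c); p=np.array(e[0])/4+[x,y]-.375
            print(n,"ell",p.round(2),np.array(e[1]).round(1)/4,onz(n,p,.014).round(4))
for z in (.157,):
  print(onz("scene",(315.4,100),z),onz("top",(180.6,263.2),z))
E
python3 m.py
```

```text
top 113.0 corners px [[361.6, 180.9], [270.6, 190.4], [280.4, 289.6], [372.6, 280.1]]
[[0.7185, -0.1153], [0.691, 0.1208], [0.4355, 0.0919], [0.4629, -0.1437]] [ 0.577  -0.0116  0.032 ] [0.2572, 0.2376, 0.2571, 0.2372]
hole [284.1 284.3] [0.4491 0.0826 0.032 ]
hole [367.4 276.3] [ 0.4723 -0.1303  0.032 ]
hole [275.6 193.9] [0.682  0.1077 0.032 ]
hole [357.7 186. ] [ 0.7049 -0.1052  0.032 ]
mean holes [ 0.57706864 -0.0112836   0.032     ]
scene 114.0 corners px [[237.4, 167.4], [175.9, 229.9], [260.1, 288.4], [317.6, 214.6]]
[[0.4367, 0.0899], [0.4631, -0.146], [0.7177, -0.1177], [0.6906, 0.1178]] [ 0.577 -0.014  0.032] [0.2554, 0.2373, 0.2562, 0.237]
hole [258.9 281. ] [ 0.7037 -0.107   0.032 ]
hole [182.3 228.2] [ 0.4711 -0.1323  0.032 ]
hole [311.4 215.4] [0.6807 0.1057 0.032 ]
hole [237.8 171.7] [0.448  0.0803 0.032 ]
mean holes [ 0.57585079 -0.01333864  0.032     ]
crown guess [0.54398619 0.00740293 0.033     ]
shank top (array([0.50395277, 0.32177171, 0.15149519]), np.float64(0.0019701396409423444))
top ell [440.48 240.04] [20.75  21.375] [ 0.568  -0.3234  0.014 ]
top ell [442.28 180.19] [13.05  13.375] [ 0.7254 -0.3297  0.014 ]
scene ell [190.83 368.08] [16.575 18.825] [ 0.7256 -0.3324  0.014 ]
scene ell [145.15 314.14] [23.75  26.975] [ 0.5663 -0.3252  0.014 ]
[0.50811939 0.31758822 0.157     ] [0.50341422 0.31973846 0.157     ]
```

Plate size and holes agree across the two views to about 2 mm: centre (0.576,-0.012), yaw ≈6°. The crown guess is within the allowed offsets. The shank's top came out at 151 mm, against 157 from the text, so I refine the gauge by contours.

```bash
python3 - <<'E'
from h import *
zoom("pics/top0.png",165,238,52,45,8,"pics/a.png");zoom("pics/scene0.png",292,90,52,65,8,"pics/b.png")
a=cv2.imread("pics/a.png");b=cv2.imread("pics/b.png")
c=np.zeros((520,832,3),np.uint8);c[:360,:416]=a;c[:,416:]=b
cv2.imwrite("pics/z3.png",c[:, :800+32][:, :800])
# rest top contour: orange
im=cv2.imread("pics/top0.png")[228:293,155:225];big=cv2.resize(im,None,fx=4,fy=4,interpolation=cv2.INTER_CUBIC)
hsv=cv2.cvtColor(big,cv2.COLOR_BGR2HSV);m=((hsv[...,0]<20)&(hsv[...,1]>90)&(hsv[...,2]>85)).astype(np.uint8)*255
pts=cv2.findNonZero(m);r=cv2.minAreaRect(pts);bx=cv2.boxPoints(r)/4+[155,228]-.375
print(bx.round(1).tolist());W=np.array([onz("top",p,.052) for p in bx]);print(W.round(4).tolist(),W.mean(0),[round(float(np.linalg.norm(W[k]-W[k-1])),4) for k in range(4)])
E
```

```text
[[168.5, 253.9], [205.3, 241.7], [214.0, 267.8], [177.2, 280.1]]
[[0.5232, 0.3768, 0.052], [0.5554, 0.2839, 0.052], [0.4896, 0.2601, 0.052], [0.4575, 0.3526, 0.052]] [0.50641964 0.31834388 0.052     ] [0.07, 0.0984, 0.07, 0.0979]
```

View pics/z3.png

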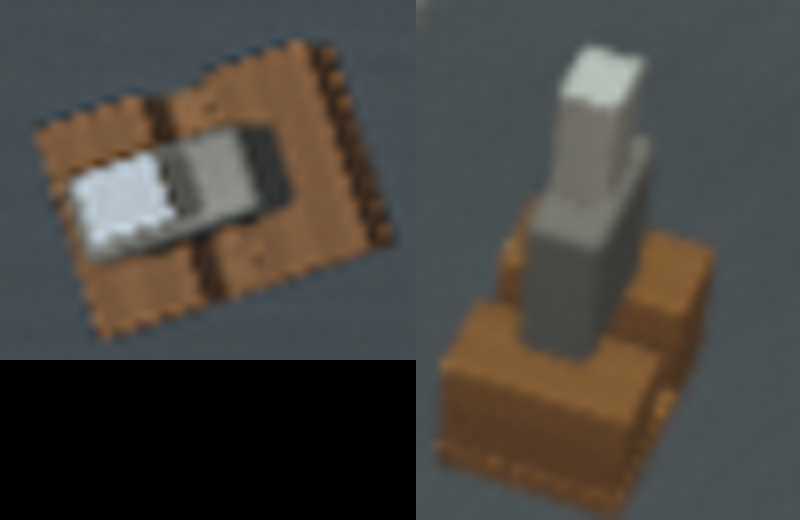

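```bash
python3 - <<'E'
from h import *
print(tri((315.3,99.1),(179.8,262.1)))
ps=(315.3,99.1);pt=(179.8,262.1)
print(onz("scene",ps,.157),onz("top",pt,.157))
# shank top corners in both views
T=[(68,182),(155,152),(176,210),(90,238)];S=[(209,105),(232,60),(174,45),(147,93)]
T=np.array(T)/8+[165,238]-.44;S=np.array(S)/8+[292,90]-.44
for p in T: print("T",onz("top",p,.157).round(4))
for p in S: print("S",onz("scene",p,.157).round(4))
# rest top corners: top view, from a.png left edge + slot; scene corners
for p in [(38,132),(100,338),(318,45),(388,245)]: print("rest top",onz("top",np.array(p)/8+[165,238]-.44,.052).round(4))
for p in [(447,365),(640,415),(716,248)]: print("rest sc",onz("scene",(np.array(p)-[416,0])/8+[292,90]-.44,.052).round(4))
o=robot.get_obs();M=R.from_rotvec(o['ee_rot']).as_matrix();print(M.round(3))
E
```

```text
(array([0.50545206, 0.3215131 , 0.15587008]), np.float64(0.0011919489010462562))
[0.50580661 0.32000874 0.157     ] [0.50591354 0.32165996 0.157     ]
T [0.5098 0.3374 0.157 ]
T [0.5188 0.3125 0.157 ]
T [0.5022 0.3059 0.157 ]
T [0.4938 0.3305 0.157 ]
S [0.5188 0.3138 0.157 ]
S [0.5111 0.335  0.157 ]
S [0.4926 0.3279 0.157 ]
S [0.5004 0.3048 0.157 ]
rest top [0.5228 0.3746 0.052 ]
rest top [0.4582 0.353  0.052 ]
rest top [0.5515 0.2863 0.052 ]
rest top [0.4887 0.2625 0.052 ]
rest sc [0.4882 0.2672 0.052 ]
rest sc [0.5523 0.2938 0.052 ]
rest sc [0.5226 0.3732 0.052 ]
[[ 0.97   0.241 -0.001]
 [ 0.241 -0.97   0.001]
 [-0.    -0.002 -1.   ]]
```

Measured so far: shank top at (0.506,0.321,0.156), consistent with 0.157. Rest centre is about (0.506,0.319), yaw about 20°. I will grip along the gauge's y, with tool x along the rest's x. Moving there in stages.

Emit:
drive_tool --claw '[1,1,1,1,1,1,1,1]' --slide '[[0.03,-0.02,0],[0.065,-0.043,0],[0.1,-0.066,0],[0.135,-0.09,0],[0.17,-0.113,0],[0.205,-0.136,0],[0.24,-0.16,0],[0.275,-0.183,0]]' --rotation '[[0,0,0],[0,0,0],[0,0,0],[0,0,0],[0,0,0],[0,0,0],[0,0,0],[0,0,0]]'

```text
t: 0.77
eef_pos: [0.3784, -0.3863, 0.2306]
ee_rot: [-3.116, -0.382, 0.001]
force: [0.5, -0.5, 0.1]
gripper_width: 1.0
```

Emit:
drive_tool --claw '[1,1,1,1,1,1,1,1]' --slide '[[0.03,-0.027,0],[0.059,-0.053,0],[0.088,-0.08,0],[0.116,-0.105,0],[0.145,-0.131,0],[0.174,-0.157,0],[0.203,-0.183,0],[0.229,-0.207,0]]' --rotation '[[0,0,0],[0,0,0],[0,0,0],[0,0,0],[0,0,0],[0,0,0],[0,0,0],[0,0,0]]'

```text
t: 1.43
eef_pos: [0.5515, -0.1277, 0.2307]
ee_rot: [-3.116, -0.383, 0.001]
force: [0.6, -1.4, 1.0]
gripper_width: 0.999
```

Emit:
drive_tool --claw '[1,1,1,1,1,1,1,1]' --slide '[[0.006,-0.04,0],[0.012,-0.079,0],[0.018,-0.119,0],[0.024,-0.158,0],[0.03,-0.198,0],[0.035,-0.237,0],[0.041,-0.277,0],[0.047,-0.316,0]]' --rotation '[[0,0,-1],[0,0,-2],[0,0,-3],[0,0,-4],[0,0,-5],[0,0,-6],[0,0,-6],[0,0,-6]]'

```text
t: 2.1
eef_pos: [0.5198, 0.192, 0.2312]
ee_rot: [-3.092, -0.546, 0.002]
force: [1.3, -0.1, 0.8]
gripper_width: 1.003
```

```bash
cat >> h.py <<'E'
def to(x,y,z,yaw=None,b=None):
    """shift and turn in tool axes to reach world x,y,z, pointing down with tool x at yaw deg"""
    o=robot.get_obs();M=R.from_rotvec(o['ee_rot']).as_matrix();p=o['eef_pos']
    d=M.T@(np.array([x,y,z])-p); rr=np.zeros(3)
    if yaw is not None:
        c,s=np.cos(np.radians(yaw)),np.sin(np.radians(yaw)); T=np.array([[c,s,0],[s,-c,0],[0,0,-1.]])
        rr=R.from_matrix(M.T@T).as_rotvec(degrees=True)
    print("at",p.round(4),"t",o['t'],"shift",d.round(4),"turn",rr.round(2),"len",np.linalg.norm(d).round(4),"F",o['force'].round(2),"q",o['joint_pos'].round(2))
E
python3 -c "
from h import *
to(.5057,.3205,.231,19.8)"
```

```text
at [0.5198 0.192  0.2312] t 2.1 shift [ 0.0307 -0.1255  0.0005] turn [-0.14  0.04  0.21] len 0.1292 F [ 1.32 -0.13  0.77] q [-0.15  0.4  -0.36  1.78  0.16  0.99 -1.8 ]
```

Emit:
drive_tool --claw '[1,1,1,1,1,1]' --slide '[[0.01,-0.04,0],[0.019,-0.08,0],[0.028,-0.115,0],[0.031,-0.1255,0],[0.031,-0.1255,0],[0.031,-0.1255,0]]' --rotation '[[0,0,0],[0,0,0],[0,0,0],[0,0,0],[0,0,0],[0,0,0]]'

```text
t: 2.6
eef_pos: [0.5057, 0.3202, 0.2309]
ee_rot: [-3.092, -0.547, 0.003]
force: [-0.2, -0.8, 0.7]
gripper_width: 1.0
```

```bash
python3 -c "
from h import *
to(.5057,.3205,.118,19.8)
for n in('scene','top'): cv2.imwrite(f'pics/{n}1.png',robot.capture(n)[:,:,::-1])
zoom('pics/scene1.png',260,40,100,120,5,'pics/z4.png')"
```

```text
at [0.5057 0.3202 0.2309] t 2.6 shift [ 3.000e-04 -1.000e-04  1.129e-01] turn [-0.09  0.11  0.27] len 0.1129 F [-0.17 -0.83  0.68] q [-0.36  0.48 -0.38  1.66  0.2   1.04 -2.02]
```

View pics/z4.png

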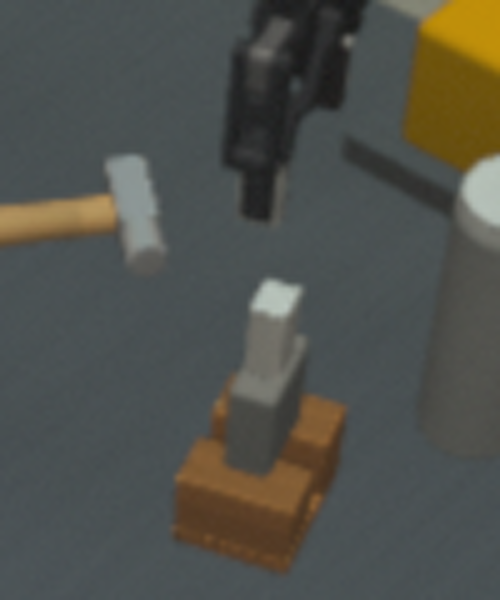

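The jaw straddles the shank along the gauge's long direction, with a finger at zoom (260,190) above the shank at (275,300). I go down.

Emit:
drive_tool --claw '[1,1,1,1,1,1,1]' --slide '[[0,0,0.025],[0,0,0.05],[0,0,0.075],[0,0,0.095],[0,0,0.108],[0,0,0.113],[0,0,0.113]]' --rotation '[[0,0,0],[0,0,0],[0,0,0],[0,0,0],[0,0,0],[0,0,0],[0,0,0]]'

```text
t: 3.28
eef_pos: [0.5065, 0.3167, 0.1173]
ee_rot: [3.094, 0.539, -0.005]
force: [0.2, -1.2, 0.7]
gripper_width: 0.998
```

Emit:
drive_tool --claw '[0.6,0.45,0.4,0.35,0.3,0.25,0.2,0.2]' --slide '[[0,0,0],[0,0,0],[0,0,0],[0,0,0],[0,0,0],[0,0,0],[0,0,0],[0,0,0]]' --rotation '[[0,0,0],[0,0,0],[0,0,0],[0,0,0],[0,0,0],[0,0,0],[0,0,0],[0,0,0]]' --squeeze 40

```text
t: 3.95
eef_pos: [0.5063, 0.3165, 0.1171]
ee_rot: [3.094, 0.539, -0.006]
force: [-0.0, -0.9, -0.8]
gripper_width: 0.277
```

Emit:
drive_tool --claw '[0,0,0,0,0,0,0,0]' --slide '[[0,0,0],[0,0,-0.003],[0,0,-0.015],[0,0,-0.035],[0,0,-0.06],[0,0,-0.085],[0,0,-0.1],[0,0,-0.1]]' --rotation '[[0,0,0],[0,0,0],[0,0,0],[0,0,0],[0,0,0],[0,0,0],[0,0,0],[0,0,0]]' --squeeze 60

```text
t: 4.62
eef_pos: [0.5086, 0.3182, 0.2218]
ee_rot: [-3.093, -0.539, -0.005]
force: [0.4, 0.4, -1.8]
gripper_width: 0.276
```

```bash
python3 -c "
from h import *
to(.544,.0065,.19,20.)
for n in('scene','top'): cv2.imwrite(f'pics/{n}2.png',robot.capture(n)[:,:,::-1])
zoom('pics/scene2.png',260,40,100,120,5,'pics/z5.png')"
```

```text
at [0.5086 0.3182 0.2218] t 4.6167 shift [-0.0723  0.3054  0.0311] turn [-0.07 -0.2  -0.23] len 0.3154 F [ 0.44  0.42 -1.78] q [-0.36  0.49 -0.38  1.67  0.21  1.02 -2.03]
```

View pics/z5.png

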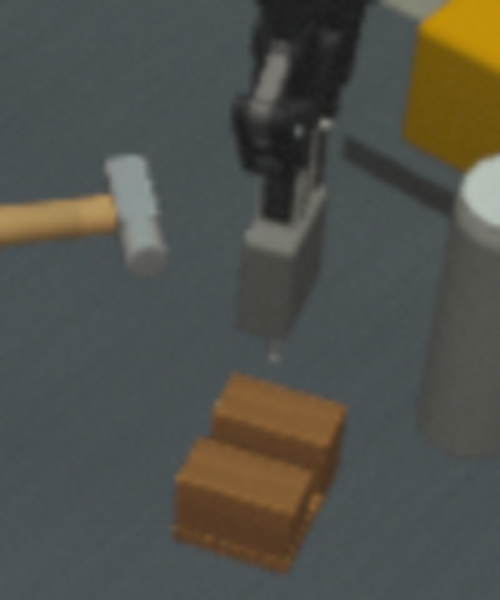

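The gauge hangs upright in the gripper, its tip at zoom (275,355). The rest is empty, so I check its centre and then carry the gauge to the plate.

```bash
python3 - <<'E'
from h import *
print("tip",onz("scene",(314.6,110.6),.117))
# empty rest top: four corners + slot in scene view z5 (zoom5, origin 260,40)
q=[(213,412),(240,375),(346,408),(180,482),(312,505)]
for p in q: print(onz("scene",np.array(p)/5+[260,40]-.4,.052).round(4))
E
```

```text
tip [0.50657718 0.32077706 0.117     ]
[0.4696 0.318  0.052 ]
[0.4621 0.3508 0.052 ]
[0.5236 0.3708 0.052 ]
[0.4905 0.2652 0.052 ]
[0.5553 0.3006 0.052 ]
```

Emit:
drive_tool --claw '[0,0,0,0,0,0,0,0]' --slide '[[-0.005,0.02,0],[-0.014,0.058,0],[-0.023,0.097,0],[-0.032,0.136,0],[-0.041,0.174,0],[-0.05,0.213,0.01],[-0.059,0.25,0.02],[-0.068,0.287,0.031]]' --rotation '[[0,0,0],[0,0,0],[0,0,0],[0,0,0],[0,0,0],[0,0,0],[0,0,0],[0,0,0]]'

```text
t: 5.38
eef_pos: [0.5388, 0.0213, 0.1854]
ee_rot: [3.094, 0.539, -0.007]
force: [0.7, 0.4, -1.8]
gripper_width: 0.273
```

Emit:
drive_tool --claw '[0,0,0]' --slide '[[-0.003,0.014,0],[-0.004,0.016,0],[-0.004,0.016,0]]' --rotation '[[0,0,0],[0,0,0],[0,0,0]]'

```text
t: 5.63
eef_pos: [0.5393, 0.0034, 0.1839]
ee_rot: [3.095, 0.535, -0.012]
force: [0.6, -0.1, -1.9]
gripper_width: 0.272
```

```bash
python3 -c "
from h import *
to(.544,.0065,.152,20.)
for n in('scene','top'): cv2.imwrite(f'pics/{n}3.png',robot.capture(n)[:,:,::-1])
zoom('pics/scene3.png',180,130,120,110,5,'pics/z6.png')"
```

```text
at [0.5393 0.0034 0.1839] t 5.6333 shift [ 0.0058 -0.0014  0.0319] turn [-0.04  0.43 -0.4 ] len 0.0324 F [ 0.62 -0.08 -1.87] q [ 0.15  0.43 -0.3   1.86  0.16  0.89 -1.46]
```

View pics/z6.png

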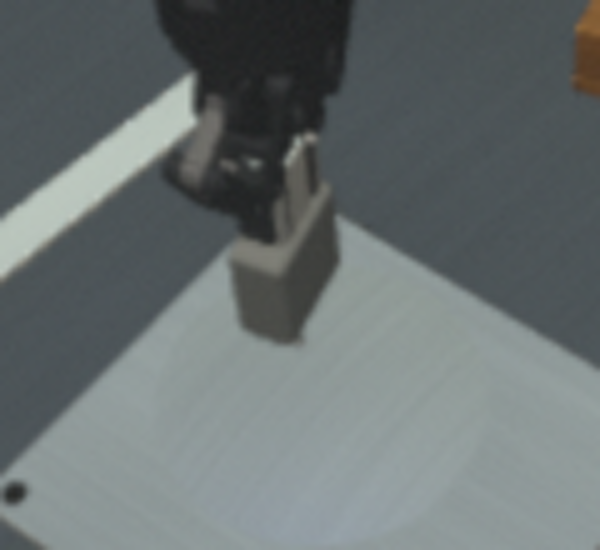

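The gauge stands over the crown area. I straighten it and go down to a few millimetres above the expected contact height.

Emit:
drive_tool --claw '[0,0,0,0,0]' --slide '[[0.003,0,0.01],[0.006,-0.001,0.024],[0.006,-0.001,0.035],[0.006,-0.001,0.035],[0.006,-0.001,0.035]]' --rotation '[[0,0.4,-0.4],[0,0.4,-0.4],[0,0.4,-0.4],[0,0.4,-0.4],[0,0.4,-0.4]]'

```text
t: 6.15
eef_pos: [0.5443, 0.0103, 0.1493]
ee_rot: [-3.09, -0.555, 0.0]
force: [0.3, 0.2, -1.7]
gripper_width: 0.278
```

```bash
python3 -c "
from h import *
to(.544,.0065,.145,20.)"
```

```text
at [0.5443 0.0103 0.1493] t 6.15 shift [-0.0016  0.0035  0.0043] turn [-0.12 -0.    0.35] len 0.0058 F [ 0.3   0.18 -1.74] q [ 0.13  0.48 -0.29  1.87  0.18  0.81 -1.48]
```

Emit:
drive_tool --claw '[0,0,0,0]' --slide '[[0,0,0.001],[0,0,0.002],[0,0,0.003],[0,0,0.003]]' --rotation '[[0,0,0],[0,0,0],[0,0,0],[0,0,0]]'

```text
t: 6.48
eef_pos: [0.5444, 0.0103, 0.1465]
ee_rot: [-3.09, -0.555, -0.0]
force: [0.3, -0.3, -2.0]
gripper_width: 0.274
```

Emit:
drive_tool --claw '[0,0]' --slide '[[0,0,0.001],[0,0,0.001]]' --rotation '[[0,0,0],[0,0,0]]'

```text
t: 6.65
eef_pos: [0.5444, 0.0102, 0.1456]
ee_rot: [-3.09, -0.554, -0.0]
force: [-0.6, 0.3, -0.9]
gripper_width: 0.272
```

Emit:
drive_tool --claw '[0,0]' --slide '[[0,0,0.001],[0,0,0.001]]' --rotation '[[0,0,0],[0,0,0]]'

```text
t: 6.82
eef_pos: [0.5444, 0.0101, 0.1445]
ee_rot: [-3.09, -0.554, -0.0]
force: [-0.1, 0.7, -1.6]
gripper_width: 0.274
```

Emit:
drive_tool --claw '[0,0]' --slide '[[0,0,0.001],[0,0,0.001]]' --rotation '[[0,0,0],[0,0,0]]'

```text
t: 6.98
eef_pos: [0.5443, 0.0101, 0.1433]
ee_rot: [-3.09, -0.554, 0.0]
force: [0.2, -0.7, -2.3]
gripper_width: 0.275
```

Emit:
drive_tool --claw '[0,0]' --slide '[[0,0,0.001],[0,0,0.001]]' --rotation '[[0,0,0],[0,0,0]]'

```text
t: 7.15
eef_pos: [0.5441, 0.01, 0.1421]
ee_rot: [-3.09, -0.554, 0.001]
force: [-0.8, -0.0, -1.2]
gripper_width: 0.271
```

Emit:
drive_tool --claw '[0,0]' --slide '[[0,0,0.001],[0,0,0.001]]' --rotation '[[0,0,0],[0,0,0]]'

```text
t: 7.32
eef_pos: [0.5443, 0.0101, 0.1412]
ee_rot: [-3.09, -0.554, 0.0]
force: [-0.5, -0.3, 0.9]
gripper_width: 0.274
```

Contact is at TCP z ≈ 0.1415, against about 0.142 expected for the crown. I press 1 mm more and hold, then feel around for comparison.

Emit:
drive_tool --claw '[0,0,0,0]' --slide '[[0,0,0.0005],[0,0,0.001],[0,0,0.001],[0,0,0.001]]' --rotation '[[0,0,0],[0,0,0],[0,0,0],[0,0,0]]'

```text
t: 7.65
eef_pos: [0.5443, 0.0102, 0.1403]
ee_rot: [-3.09, -0.554, 0.0]
force: [-1.1, 0.1, 1.9]
gripper_width: 0.271
```

Emit:
drive_tool --claw '[0,0]' --slide '[[0,0,0],[0,0,0]]' --rotation '[[0,0,0],[0,0,0]]'

```text
t: 7.82
eef_pos: [0.5443, 0.0101, 0.1404]
ee_rot: [-3.09, -0.554, 0.0]
force: [-1.3, 0.1, 2.1]
gripper_width: 0.273
```

```bash
python3 -c "
from h import *
to(.5943,.0101,.1435,20.)"
```

```text
at [0.5443 0.0101 0.1404] t 7.8167 shift [ 0.0468  0.0174 -0.0032] turn [-0.1  -0.02  0.33] len 0.0501 F [-1.33  0.11  2.08] q [ 0.13  0.5  -0.29  1.88  0.19  0.79 -1.48]
```

Emit:
drive_tool --claw '[0,0,0,0,0,0]' --slide '[[0,0,-0.006],[0.015,0.006,-0.008],[0.035,0.013,-0.008],[0.0465,0.0173,-0.005],[0.0465,0.0173,-0.001],[0.0465,0.0173,-0.001]]' --rotation '[[0,0,0],[0,0,0],[0,0,0],[0,0,0],[0,0,0],[0,0,0]]'

```text
t: 8.32
eef_pos: [0.5933, 0.01, 0.1404]
ee_rot: [-3.09, -0.554, 0.003]
force: [-0.4, 0.7, -2.2]
gripper_width: 0.279
```

Emit:
drive_tool --claw '[0,0]' --slide '[[0,0,0.0005],[0,0,0.0005]]' --rotation '[[0,0,0],[0,0,0]]'

```text
t: 8.48
eef_pos: [0.5928, 0.0101, 0.14]
ee_rot: [-3.09, -0.554, 0.003]
force: [-0.5, -0.3, -0.2]
gripper_width: 0.271
```

Emit:
drive_tool --claw '[0,0]' --slide '[[0,0,0.0005],[0,0,0.0005]]' --rotation '[[0,0,0],[0,0,0]]'

```text
t: 8.65
eef_pos: [0.5927, 0.01, 0.14]
ee_rot: [-3.09, -0.554, 0.002]
force: [-0.3, 1.0, 1.3]
gripper_width: 0.273
```

Emit:
drive_tool --claw '[0,0]' --slide '[[0,0,0.0005],[0,0,0.0005]]' --rotation '[[0,0,0],[0,0,0]]'

```text
t: 8.82
eef_pos: [0.5927, 0.0101, 0.1398]
ee_rot: [-3.09, -0.554, 0.001]
force: [0.6, 0.7, 1.5]
gripper_width: 0.273
```

Emit:
drive_tool --claw '[0,0]' --slide '[[0,0,0.0005],[0,0,0.0005]]' --rotation '[[0,0,0],[0,0,0]]'

```text
t: 8.98
eef_pos: [0.5927, 0.0101, 0.1394]
ee_rot: [-3.09, -0.554, 0.001]
force: [1.1, 0.4, 1.1]
gripper_width: 0.272
```

Emit:
drive_tool --claw '[0,0,0,0,0,0,0]' --slide '[[0,0,-0.006],[-0.025,-0.009,-0.009],[-0.055,-0.02,-0.009],[-0.082,-0.03,-0.007],[-0.0915,-0.0335,-0.003],[-0.0915,-0.0335,-0.002],[-0.0915,-0.0335,-0.002]]' --rotation '[[0,0,0],[0,0,0],[0,0,0],[0,0,0],[0,0,0],[0,0,0],[0,0,0]]'

```text
t: 9.57
eef_pos: [0.4949, 0.0096, 0.1415]
ee_rot: [-3.09, -0.554, 0.002]
force: [0.2, 0.0, -1.9]
gripper_width: 0.269
```

Emit:
drive_tool --claw '[0,0]' --slide '[[0,0,0.0005],[0,0,0.0005]]' --rotation '[[0,0,0],[0,0,0]]'

```text
t: 9.73
eef_pos: [0.4961, 0.0097, 0.1412]
ee_rot: [-3.09, -0.554, 0.0]
force: [-0.3, 0.8, -1.4]
gripper_width: 0.273
```

Emit:
drive_tool --claw '[0,0]' --slide '[[0,0,0.0005],[0,0,0.0005]]' --rotation '[[0,0,0],[0,0,0]]'

```text
t: 9.9
eef_pos: [0.4969, 0.0098, 0.1407]
ee_rot: [-3.09, -0.554, -0.001]
force: [0.6, -0.4, -1.6]
gripper_width: 0.27
```

Emit:
drive_tool --claw '[0,0]' --slide '[[0,0,0.0005],[0,0,0.0005]]' --rotation '[[0,0,0],[0,0,0]]'

```text
t: 10.07
eef_pos: [0.4972, 0.0098, 0.1402]
ee_rot: [-3.09, -0.554, -0.001]
force: [-0.1, -0.3, -0.9]
gripper_width: 0.274
```

Emit:
drive_tool --claw '[0,0]' --slide '[[0,0,0.0005],[0,0,0.0005]]' --rotation '[[0,0,0],[0,0,0]]'

```text
t: 10.23
eef_pos: [0.4973, 0.0098, 0.1398]
ee_rot: [-3.09, -0.554, -0.001]
force: [-0.0, 0.3, 1.4]
gripper_width: 0.273
```

In x the crown is symmetric about TCP x ≈ 0.545. Now y.

Emit:
drive_tool --claw '[0,0,0,0,0,0,0]' --slide '[[0,0,-0.006],[0.02,-0.01,-0.007],[0.042,-0.02,-0.007],[0.058,-0.028,-0.005],[0.0605,-0.029,-0.003],[0.0605,-0.029,-0.002],[0.0605,-0.029,-0.002]]' --rotation '[[0,0,0],[0,0,0],[0,0,0],[0,0,0],[0,0,0],[0,0,0],[0,0,0]]'

```text
t: 10.82
eef_pos: [0.5432, 0.0574, 0.1415]
ee_rot: [-3.091, -0.554, 0.001]
force: [-1.1, 0.2, -1.7]
gripper_width: 0.269
```

Emit:
drive_tool --claw '[0,0]' --slide '[[0,0,0.0005],[0,0,0.0005]]' --rotation '[[0,0,0],[0,0,0]]'

```text
t: 10.98
eef_pos: [0.5424, 0.0562, 0.1409]
ee_rot: [-3.092, -0.552, 0.003]
force: [0.7, -0.2, -1.9]
gripper_width: 0.274
```

Emit:
drive_tool --claw '[0,0]' --slide '[[0,0,0.0005],[0,0,0.0005]]' --rotation '[[0,0,0],[0,0,0]]'

```text
t: 11.15
eef_pos: [0.542, 0.0554, 0.1403]
ee_rot: [-3.092, -0.551, 0.004]
force: [0.2, -0.2, -2.4]
gripper_width: 0.274
```

Emit:
drive_tool --claw '[0,0]' --slide '[[0,0,0.0005],[0,0,0.0005]]' --rotation '[[0,0,0],[0,0,0]]'

```text
t: 11.32
eef_pos: [0.542, 0.0553, 0.1401]
ee_rot: [-3.092, -0.55, 0.004]
force: [0.2, 0.4, -0.2]
gripper_width: 0.277
```

Emit:
drive_tool --claw '[0,0]' --slide '[[0,0,0.0005],[0,0,0.0005]]' --rotation '[[0,0,0],[0,0,0]]'

```text
t: 11.48
eef_pos: [0.5421, 0.0554, 0.1398]
ee_rot: [-3.092, -0.55, 0.003]
force: [-1.2, 0.0, 1.5]
gripper_width: 0.273
```

Emit:
drive_tool --claw '[0,0,0,0,0,0,0,0]' --slide '[[0,0,-0.006],[-0.008,0.025,-0.008],[-0.019,0.055,-0.008],[-0.027,0.08,-0.006],[-0.03,0.0877,-0.004],[-0.03,0.0877,-0.002],[-0.03,0.0877,-0.002],[-0.03,0.0877,-0.002]]' --rotation '[[0,0,0],[0,0,0],[0,0,0],[0,0,0],[0,0,0],[0,0,0],[0,0,0],[0,0,0]]'

```text
t: 12.15
eef_pos: [0.5442, -0.0353, 0.1418]
ee_rot: [-3.091, -0.553, 0.003]
force: [-0.3, 0.0, -2.7]
gripper_width: 0.27
```

Emit:
drive_tool --claw '[0,0]' --slide '[[0,0,0.0005],[0,0,0.0005]]' --rotation '[[0,0,0],[0,0,0]]'

```text
t: 12.32
eef_pos: [0.5443, -0.0332, 0.1414]
ee_rot: [-3.089, -0.557, 0.003]
force: [0.3, 0.6, -2.0]
gripper_width: 0.275
```

Emit:
drive_tool --claw '[0,0]' --slide '[[0,0,0.0005],[0,0,0.0005]]' --rotation '[[0,0,0],[0,0,0]]'

```text
t: 12.48
eef_pos: [0.5443, -0.032, 0.1409]
ee_rot: [-3.088, -0.56, 0.002]
force: [0.4, 0.3, -0.9]
gripper_width: 0.272
```

Emit:
drive_tool --claw '[0,0]' --slide '[[0,0,0.0005],[0,0,0.0005]]' --rotation '[[0,0,0],[0,0,0]]'

```text
t: 12.65
eef_pos: [0.5444, -0.032, 0.1405]
ee_rot: [-3.088, -0.56, 0.002]
force: [0.3, -0.5, 0.0]
gripper_width: 0.27
```

Emit:
drive_tool --claw '[0,0]' --slide '[[0,0,0.0005],[0,0,0.0005]]' --rotation '[[0,0,0],[0,0,0]]'

```text
t: 12.82
eef_pos: [0.5445, -0.032, 0.1402]
ee_rot: [-3.088, -0.56, 0.002]
force: [-1.1, -0.5, 1.3]
gripper_width: 0.274
```

Opposite contacts give the crown at TCP (0.545, 0.008), and the heights fit R = 700 mm. This agrees with the picture estimate of (0.544,0.007). I touch there once more.

Emit:
drive_tool --claw '[0,0,0,0,0,0,0,0]' --slide '[[0,0,-0.006],[0.005,-0.014,-0.007],[0.012,-0.032,-0.006],[0.0145,-0.0375,-0.003],[0.0145,-0.0375,-0.001],[0.0145,-0.0375,0],[0.0145,-0.0375,0],[0.0145,-0.0375,0]]' --rotation '[[0,0,0],[0,0,0],[0,0,0],[0,0,0],[0,0,0],[0,0,0],[0,0,0],[0,0,0]]'

```text
t: 13.48
eef_pos: [0.5451, 0.0076, 0.1405]
ee_rot: [-3.088, -0.559, 0.001]
force: [-1.0, 2.1, 1.6]
gripper_width: 0.277
```

Emit:
drive_tool --claw '[0,0,0]' --slide '[[0,0,0.0005],[0,0,0.0005],[0,0,0.0005]]' --rotation '[[0,0,0],[0,0,0],[0,0,0]]'

```text
t: 13.73
eef_pos: [0.5453, 0.0068, 0.1401]
ee_rot: [-3.089, -0.557, 0.001]
force: [0.5, 1.6, 2.5]
gripper_width: 0.277
```

```bash
python3 -c "
from h import *
to(.5063,.3165,.215,19.8)"
```

```text
at [0.5453 0.0068 0.1401] t 13.7333 shift [ 0.0717 -0.304  -0.0742] turn [-0.14  0.01  0.66] len 0.321 F [0.46 1.58 2.53] q [ 0.13  0.5  -0.29  1.88  0.19  0.79 -1.47]
```

Crown touched and held at about 4 N. I lift off and carry the gauge back over the rest.

Emit:
drive_tool --claw '[0,0,0,0,0,0,0,0]' --slide '[[0,0,-0.02],[0,0,-0.05],[0.008,-0.034,-0.075],[0.017,-0.072,-0.08],[0.026,-0.11,-0.08],[0.034,-0.147,-0.08],[0.043,-0.184,-0.08],[0.052,-0.222,-0.08]]' --rotation '[[0,0,0.6],[0,0,0.6],[0,0,0.6],[0,0,0.6],[0,0,0.6],[0,0,0.6],[0,0,0.6],[0,0,0.6]]'

```text
t: 14.4
eef_pos: [0.5162, 0.2328, 0.2203]
ee_rot: [-3.095, -0.539, 0.002]
force: [0.8, -0.7, -2.2]
gripper_width: 0.27
```

```bash
python3 -c "
from h import *
to(.5063,.3165,.215,19.8)"
```

```text
at [0.5162 0.2328 0.2203] t 14.4 shift [ 0.019  -0.0821  0.0053] turn [-0.04  0.06 -0.03] len 0.0845 F [ 0.81 -0.71 -2.24] q [-0.21  0.44 -0.38  1.76  0.19  0.98 -1.89]
```

Emit:
drive_tool --claw '[0,0,0,0,0,0]' --slide '[[0.009,-0.037,0],[0.017,-0.07,0],[0.019,-0.082,0],[0.019,-0.082,0],[0.019,-0.082,0],[0.019,-0.082,0]]' --rotation '[[0,0,0],[0,0,0],[0,0,0],[0,0,0],[0,0,0],[0,0,0]]'

```text
t: 14.9
eef_pos: [0.5071, 0.3138, 0.2197]
ee_rot: [3.094, 0.535, -0.003]
force: [0.9, 0.2, -2.2]
gripper_width: 0.273
```

```bash
python3 -c "
from h import *
to(.5063,.3165,.117,19.8)
for n in('scene','top'): cv2.imwrite(f'pics/{n}4.png',robot.capture(n)[:,:,::-1])
zoom('pics/scene4.png',260,40,100,120,5,'pics/z7.png')"
```

```text
at [0.5071 0.3138 0.2197] t 14.9 shift [ 0.0004 -0.003   0.1027] turn [ 0.09  0.12 -0.17] len 0.1028 F [ 0.91  0.16 -2.15] q [-0.35  0.49 -0.38  1.68  0.21  1.02 -2.03]
```

View pics/z7.png

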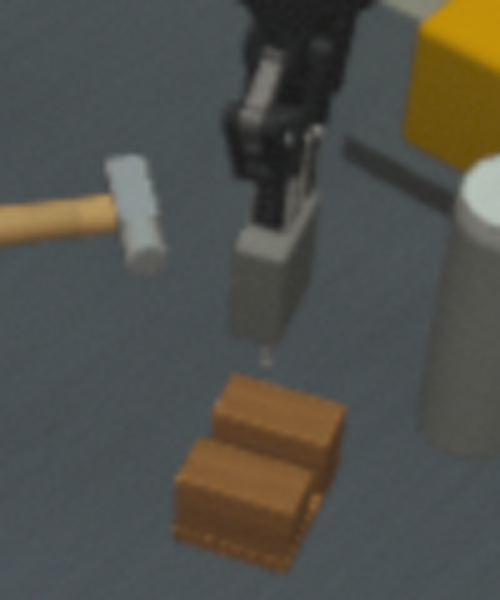

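The gauge is upright with its tip at zoom (265,358), above the slot. I go down partway and correct.

Emit:
drive_tool --claw '[0,0,0,0,0,0]' --slide '[[0,-0.002,0.01],[0,-0.003,0.025],[0,-0.003,0.04],[0,-0.003,0.045],[0,-0.003,0.045],[0,-0.003,0.045]]' --rotation '[[0,0,0],[0,0,0],[0,0,0],[0,0,0],[0,0,0],[0,0,0]]'

```text
t: 15.5
eef_pos: [0.5064, 0.3162, 0.1749]
ee_rot: [3.094, 0.533, -0.003]
force: [0.3, -0.2, -2.3]
gripper_width: 0.267
```

```bash
python3 -c "
from h import *
to(.5063,.3165,.119,19.8)
for n in('scene','top'): cv2.imwrite(f'pics/{n}5.png',robot.capture(n)[:,:,::-1])
zoom('pics/scene5.png',280,75,60,70,8,'pics/z8.png')"
```

```text
at [0.5064 0.3162 0.1749] t 15.5 shift [ 0.0002 -0.0004  0.0559] turn [ 0.07  0.11 -0.24] len 0.0559 F [ 0.29 -0.16 -2.34] q [-0.36  0.54 -0.37  1.71  0.24  0.93 -2.06]
```

View pics/z8.png

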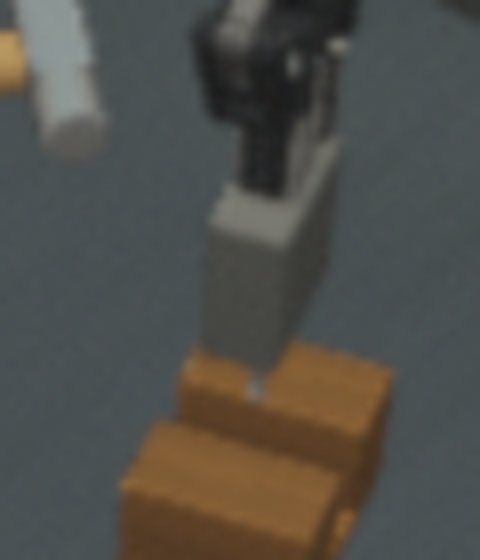

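Emit:
drive_tool --claw '[0,0,0,0,0,0]' --slide '[[0,0,0.008],[0,0,0.016],[0,0,0.022],[0,0,0.026],[0,0,0.026],[0,0,0.026]]' --rotation '[[0,0,0],[0,0,0],[0,0,0],[0,0,0],[0,0,0],[0,0,0]]'

```text
t: 16.1
eef_pos: [0.5066, 0.3167, 0.1494]
ee_rot: [3.095, 0.534, -0.001]
force: [1.0, 0.8, -0.5]
gripper_width: 0.274
```

```bash
python3 -c "
from h import *
to(.5063,.3165,.119,19.8)"
```

```text
at [0.5066 0.3167 0.1494] t 16.1 shift [-0.0003  0.0001  0.0304] turn [ 0.05  0.05 -0.22] len 0.0304 F [ 1.04  0.83 -0.51] q [-0.37  0.57 -0.36  1.73  0.25  0.88 -2.07]
```

Emit:
drive_tool --claw '[0,0,0]' --slide '[[0,0,0.001],[0,0,0.003],[0,0,0.003]]' --rotation '[[0,0,0],[0,0,0],[0,0,0]]'

```text
t: 16.35
eef_pos: [0.5065, 0.3166, 0.1462]
ee_rot: [3.095, 0.534, -0.002]
force: [-0.3, 0.5, -2.2]
gripper_width: 0.27
```

Free. I continue down.

Emit:
drive_tool --claw '[0,0,0,0,0,0]' --slide '[[0,0,0.006],[0,0,0.013],[0,0,0.019],[0,0,0.023],[0,0,0.0255],[0,0,0.0255]]' --rotation '[[0,0,0],[0,0,0],[0,0,0],[0,0,0],[0,0,0],[0,0,0]]'

```text
t: 16.85
eef_pos: [0.5061, 0.3163, 0.1198]
ee_rot: [3.094, 0.534, -0.003]
force: [0.2, 0.3, -1.0]
gripper_width: 0.275
```

Emit:
drive_tool --claw '[0,0,0,0]' --slide '[[0,0,0.001],[0,0,0.002],[0,0,0.003],[0,0,0.003]]' --rotation '[[0,0,0],[0,0,0],[0,0,0],[0,0,0]]'

```text
t: 17.18
eef_pos: [0.5063, 0.3165, 0.1172]
ee_rot: [3.094, 0.534, -0.003]
force: [1.4, -0.6, -0.8]
gripper_width: 0.274
```

Emit:
drive_tool --claw '[0,0,0]' --slide '[[0,0,0.001],[0,0,0.001],[0,0,0.001]]' --rotation '[[0,0,0],[0,0,0],[0,0,0]]'

```text
t: 17.43
eef_pos: [0.5064, 0.3166, 0.1171]
ee_rot: [3.094, 0.534, -0.002]
force: [-1.8, -0.8, 7.0]
gripper_width: 0.268
```

Seated on the rest's top face: the force rose to 7 N and the z stopped. I release and go up, then look.

Emit:
drive_tool --claw '[0.35,0.5,0.7,0.9,1,1,1,1]' --slide '[[0,0,0],[0,0,0],[0,0,0],[0,0,0],[0,0,0],[0,0,-0.02],[0,0,-0.06],[0,0,-0.1]]' --rotation '[[0,0,0],[0,0,0],[0,0,0],[0,0,0],[0,0,0],[0,0,0],[0,0,0],[0,0,0]]'

```text
t: 18.1
eef_pos: [0.5054, 0.316, 0.2169]
ee_rot: [3.093, 0.534, -0.008]
force: [1.8, 0.0, 0.3]
gripper_width: 0.999
```

```bash
python3 -c "
from h import *
to(.56,-.15,.225,20)
for n in('scene','top'): cv2.imwrite(f'pics/{n}6.png',robot.capture(n)[:,:,::-1])
zoom('pics/scene6.png',260,40,100,120,5,'pics/z9.png')"
```

```text
at [0.5054 0.316  0.2169] t 18.1 shift [-0.1049  0.4573 -0.0067] turn [ 0.11  0.3  -0.4 ] len 0.4693 F [1.8  0.02 0.28] q [-0.35  0.49 -0.39  1.68  0.21  1.02 -2.04]
```

View pics/z9.png

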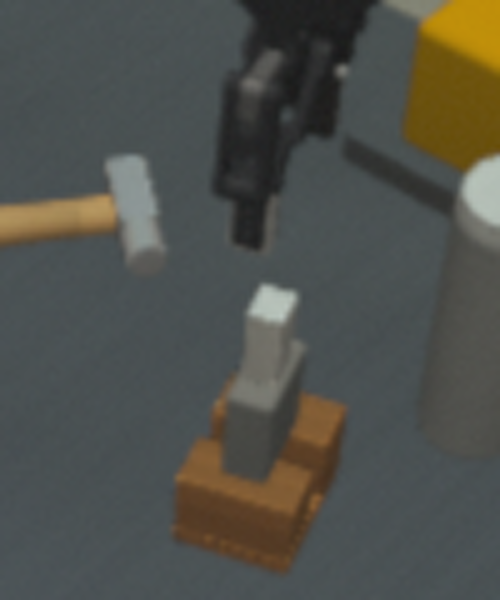

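The gauge stands upright in the rest, shank top at zoom (272,303) against (277,298) before, so within 2 mm. While the arm is away I measure the block's boss.

```bash
python3 - <<'E'
from h import *
zoom('pics/scene6.png',125,295,40,40,10,'pics/a.png');zoom('pics/top6.png',421,220,40,40,10,'pics/b.png')
cv2.imwrite('pics/z10.png',np.hstack([cv2.imread('pics/a.png'),cv2.imread('pics/b.png')]))
E
```

```text
(no output)
```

View pics/z10.png

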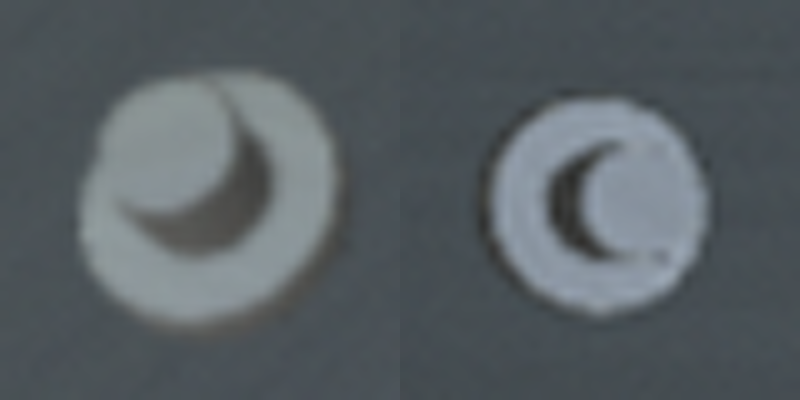

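Emit:
drive_tool --claw '[1,1,1,1,1,1,1,1]' --slide '[[-0.005,0.02,-0.008],[-0.014,0.058,-0.014],[-0.023,0.097,-0.014],[-0.032,0.136,-0.014],[-0.041,0.174,-0.014],[-0.05,0.213,-0.014],[-0.059,0.25,-0.014],[-0.068,0.287,-0.014]]' --rotation '[[0,0,0],[0,0,0],[0,0,0],[0,0,0],[0,0,0],[0,0,0],[0,0,0],[0,0,0]]'

```text
t: 18.87
eef_pos: [0.5416, 0.0243, 0.2364]
ee_rot: [-3.093, -0.533, -0.015]
force: [0.8, -0.0, -0.6]
gripper_width: 0.998
```

The boss top is at zoom (168,146) in the scene picture and (242,203) in the top picture.

```bash
python3 - <<'E'
from h import *
s,t=(141.35,309.15),(444.75,239.85)
print(tri(s,t),onz('scene',s,.048),onz('top',t,.048))
# flange top rim: left part
print(onz('top',((600-400)/10+421-.45,205/10+220-.45),.016))
to(.567,-.324,.15,20)
E
```

```text
(array([ 0.56743184, -0.32411797,  0.04664908]), np.float64(0.0011194041404846097)) [ 0.56771644 -0.32459104  0.048     ] [ 0.56769894 -0.32317524  0.048     ]
[ 0.56790298 -0.3229361   0.016     ]
at [0.5416 0.0243 0.2364] t 18.8667 shift [-0.0935  0.3368  0.0849] turn [-0.09 -0.58 -0.44] len 0.3597 F [ 0.81 -0.01 -0.61] q [ 0.13  0.36 -0.32  1.81  0.13  0.98 -1.47]
```

Emit:
drive_tool --claw '[1,1,1,1,1,1,1,1]' --slide '[[-0.01,0.036,0.005],[-0.02,0.072,0.01],[-0.03,0.108,0.015],[-0.04,0.144,0.02],[-0.05,0.18,0.025],[-0.06,0.216,0.03],[-0.07,0.252,0.035],[-0.079,0.284,0.04]]' --rotation '[[0,-0.3,-0.4],[0,-0.6,-0.4],[0,-0.6,-0.4],[0,-0.6,-0.4],[0,-0.6,-0.4],[0,-0.6,-0.4],[0,-0.6,-0.4],[0,-0.6,-0.4]]'

```text
t: 19.53
eef_pos: [0.5621, -0.2724, 0.1944]
ee_rot: [-3.093, -0.542, 0.002]
force: [0.2, 0.7, 0.2]
gripper_width: 1.002
```

```bash
python3 -c "
from h import *
to(.5675,-.324,.1,20)"
```

```text
at [ 0.5621 -0.2724  0.1944] t 19.5333 shift [-0.0124  0.0505  0.0944] turn [-0.06  0.06 -0.11] len 0.1077 F [0.25 0.75 0.16] q [ 0.53  0.54 -0.21  1.63  0.13  0.98 -0.95]
```

Emit:
drive_tool --claw '[1,1,1,1,1,1,1]' --slide '[[-0.008,0.033,0.01],[-0.012,0.05,0.035],[-0.0125,0.0505,0.065],[-0.0125,0.0505,0.09],[-0.0125,0.0505,0.0945],[-0.0125,0.0505,0.0945],[-0.0125,0.0505,0.0945]]' --rotation '[[0,0,0],[0,0,0],[0,0,0],[0,0,0],[0,0,0],[0,0,0],[0,0,0]]'

```text
t: 20.12
eef_pos: [0.5682, -0.3239, 0.1008]
ee_rot: [-3.094, -0.544, 0.0]
force: [0.5, -0.1, 0.6]
gripper_width: 0.999
```

```bash
python3 -c "
from h import *
to(.5675,-.324,.021,20)
for n in('scene','top'): cv2.imwrite(f'pics/{n}7.png',robot.capture(n)[:,:,::-1])
zoom('pics/scene7.png',90,230,120,120,5,'pics/z11.png')"
```

```text
at [ 0.5682 -0.3239  0.1008] t 20.1167 shift [-0.0007 -0.0001  0.0798] turn [-0.03  0.01 -0.07] len 0.0798 F [ 0.47 -0.07  0.61] q [ 0.57  0.7  -0.18  1.61  0.16  0.85 -0.89]
```

View pics/z11.png

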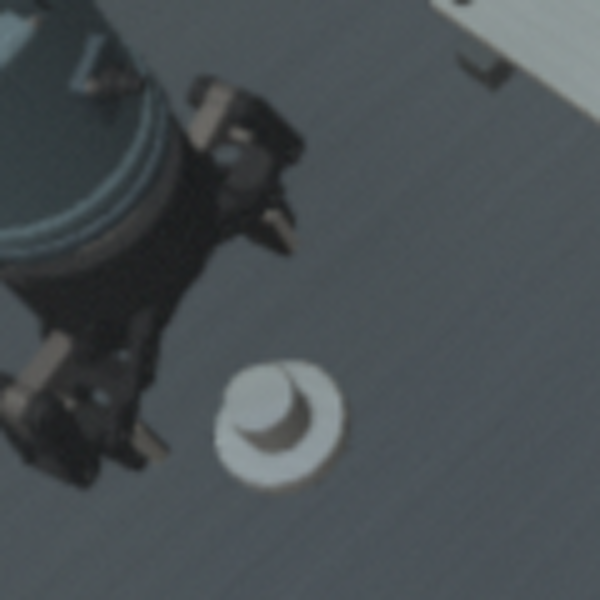

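The block is clear, at zoom (280,420), between the finger tips at (285,245) and (155,450). I go down and grip the boss.

Emit:
drive_tool --claw '[1,1,1,1,1,1,1]' --slide '[[0,0,0.02],[0,0,0.04],[0,0,0.06],[0,0,0.073],[0,0,0.08],[0,0,0.08],[0,0,0.08]]' --rotation '[[0,0,0],[0,0,0],[0,0,0],[0,0,0],[0,0,0],[0,0,0],[0,0,0]]'

```text
t: 20.8
eef_pos: [0.5697, -0.3247, 0.0229]
ee_rot: [3.092, 0.543, 0.004]
force: [1.0, -0.1, 0.3]
gripper_width: 1.001
```

Emit:
drive_tool --claw '[0.6,0.5,0.4,0.35,0.3,0.2,0.1,0]' --slide '[[0,0,0],[0,0,0],[0,0,0],[0,0,0],[0,0,0],[0,0,0],[0,0,0],[0,0,0]]' --rotation '[[0,0,0],[0,0,0],[0,0,0],[0,0,0],[0,0,0],[0,0,0],[0,0,0],[0,0,0]]' --squeeze 60

```text
t: 21.47
eef_pos: [0.5699, -0.3242, 0.0236]
ee_rot: [3.093, 0.544, 0.004]
force: [-2.0, 1.6, 5.3]
gripper_width: 0.333
```

Emit:
drive_tool --claw '[0,0,0,0,0,0,0]' --slide '[[0,0,-0.005],[0,0,-0.025],[0,0,-0.05],[0,0,-0.08],[0,0,-0.1],[0,0,-0.1],[0,0,-0.1]]' --rotation '[[0,0,0],[0,0,0],[0,0,0],[0,0,0],[0,0,0],[0,0,0],[0,0,0]]'

```text
t: 22.05
eef_pos: [0.5697, -0.3243, 0.1239]
ee_rot: [3.092, 0.543, 0.006]
force: [-0.2, 0.1, -6.8]
gripper_width: 0.33
```

```bash
python3 -c "
from h import *
to(.547,.0075,.12,20)
for n in('scene','top'): cv2.imwrite(f'pics/{n}8.png',robot.capture(n)[:,:,::-1])
zoom('pics/scene8.png',90,230,120,120,5,'pics/z12.png')"
```

```text
at [ 0.5697 -0.3243  0.1239] t 22.05 shift [ 0.0917 -0.3197  0.0033] turn [ 0.16 -0.18 -0.07] len 0.3326 F [-0.21  0.07 -6.82] q [ 0.58  0.67 -0.19  1.6   0.15  0.88 -0.89]
```

View pics/z12.png

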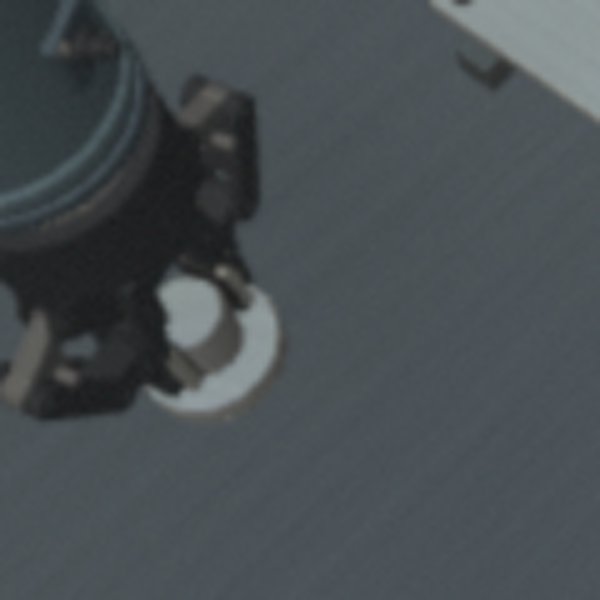

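The block is held level with its flange visible below the pads at (215,350). I carry it over the crown.

Emit:
drive_tool --claw '[0,0,0,0,0,0,0,0]' --slide '[[0.005,-0.018,0],[0.015,-0.053,0],[0.025,-0.088,0],[0.036,-0.125,0],[0.046,-0.161,0],[0.056,-0.197,0],[0.067,-0.233,0],[0.077,-0.268,0]]' --rotation '[[0,0,0],[0.2,-0.2,0],[0.2,-0.2,0],[0.2,-0.2,0],[0.2,-0.2,0],[0.2,-0.2,0],[0.2,-0.2,0],[0.2,-0.2,0]]'

```text
t: 22.82
eef_pos: [0.5471, -0.0432, 0.1197]
ee_rot: [-3.089, -0.544, 0.012]
force: [1.0, 1.1, -4.6]
gripper_width: 0.329
```

```bash
python3 -c "
from h import *
to(.5465,.0075,.10,20)"
```

```text
at [ 0.5471 -0.0432  0.1197] t 22.8167 shift [ 0.0169 -0.0478  0.0199] turn [-0.34  0.39 -0.04] len 0.0544 F [ 0.97  1.07 -4.64] q [ 0.17  0.53 -0.23  1.88  0.16  0.76 -1.36]
```

Emit:
drive_tool --claw '[0,0,0,0,0,0,0,0]' --slide '[[0.009,-0.025,0],[0.016,-0.045,0.01],[0.017,-0.048,0.03],[0.017,-0.048,0.045],[0.017,-0.048,0.05],[0.017,-0.048,0.05],[0.017,-0.048,0.05],[0.017,-0.048,0.05]]' --rotation '[[-0.3,0.4,0],[-0.3,0.4,0],[-0.3,0.4,0],[-0.3,0.4,0],[-0.3,0.4,0],[-0.3,0.4,0],[-0.3,0.4,0],[-0.3,0.4,0]]'

```text
t: 23.48
eef_pos: [0.5468, 0.0074, 0.0703]
ee_rot: [-3.094, -0.543, -0.001]
force: [0.9, 0.2, -5.2]
gripper_width: 0.325
```

```bash
python3 -c "
from h import *
to(.5465,.0075,.0606,20)
for n in('scene','top'): cv2.imwrite(f'pics/{n}9.png',robot.capture(n)[:,:,::-1])
zoom('pics/scene9.png',180,150,120,110,5,'pics/z13.png')"
```

```text
at [0.5468 0.0074 0.0703] t 23.4833 shift [-0.0002 -0.0002  0.0097] turn [-0.03 -0.05 -0.1 ] len 0.0097 F [ 0.95  0.17 -5.17] q [ 0.07  0.6  -0.21  1.91  0.2   0.65 -1.49]
```

View pics/z13.png

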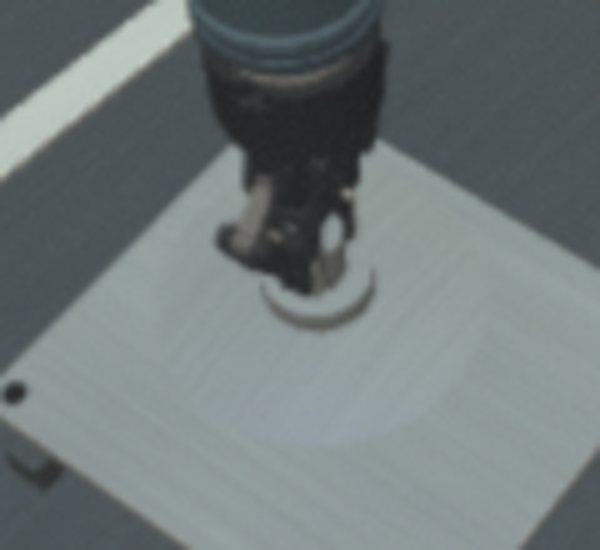

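The block is level over the bulge, its flange at zoom (318,290). I lower the last 10 mm slowly.

Emit:
drive_tool --claw '[0,0,0,0,0]' --slide '[[0,0,0.003],[0,0,0.006],[0,0,0.008],[0,0,0.008],[0,0,0.008]]' --rotation '[[0,0,0],[0,0,0],[0,0,0],[0,0,0],[0,0,0]]'

```text
t: 24.0
eef_pos: [0.5468, 0.0075, 0.0625]
ee_rot: [-3.094, -0.543, -0.002]
force: [-0.4, -0.5, -4.9]
gripper_width: 0.326
```

Emit:
drive_tool --claw '[0,0]' --slide '[[0,0,0.001],[0,0,0.001]]' --rotation '[[0,0,0],[0,0,0]]'

```text
t: 24.17
eef_pos: [0.5467, 0.0075, 0.0613]
ee_rot: [-3.094, -0.543, -0.001]
force: [-0.9, -0.2, -5.6]
gripper_width: 0.328
```

Emit:
drive_tool --claw '[0,0]' --slide '[[0,0,0.001],[0,0,0.001]]' --rotation '[[0,0,0],[0,0,0]]'

```text
t: 24.33
eef_pos: [0.5469, 0.0076, 0.0606]
ee_rot: [-3.094, -0.543, -0.002]
force: [-0.3, -1.6, -1.0]
gripper_width: 0.328
```

Emit:
drive_tool --claw '[0,0,0]' --slide '[[0,0,0.0005],[0,0,0.0005],[0,0,0.0005]]' --rotation '[[0,0,0],[0,0,0],[0,0,0]]'

```text
t: 24.58
eef_pos: [0.547, 0.0076, 0.0606]
ee_rot: [-3.094, -0.543, -0.002]
force: [-3.0, 0.9, 5.2]
gripper_width: 0.331
```

Seated at the expected height. I ease the grip and open slowly.

Emit:
drive_tool --claw '[0.34,0.36,0.38,0.42,0.46,0.5,0.55,0.6]' --slide '[[0,0,-0.0003],[0,0,-0.0003],[0,0,-0.0003],[0,0,-0.0003],[0,0,-0.0003],[0,0,-0.0003],[0,0,-0.0003],[0,0,-0.0003]]' --rotation '[[0,0,0],[0,0,0],[0,0,0],[0,0,0],[0,0,0],[0,0,0],[0,0,0],[0,0,0]]' --squeeze 20

```text
t: 25.25
eef_pos: [0.5471, 0.0076, 0.0609]
ee_rot: [-3.094, -0.543, -0.002]
force: [0.7, -0.6, 0.4]
gripper_width: 0.602
```

Emit:
drive_tool --claw '[0.8,1,1,1,1,1,1,1]' --slide '[[0,0,0],[0,0,0],[0,0,0],[0,0,-0.015],[0,0,-0.045],[0,0,-0.085],[0,0,-0.125],[0,0,-0.16]]' --rotation '[[0,0,0],[0,0,0],[0,0,0],[0,0,0],[0,0,0],[0,0,0],[0,0,0],[0,0,0]]'

```text
t: 25.92
eef_pos: [0.5469, 0.0076, 0.2233]
ee_rot: [-3.094, -0.543, -0.004]
force: [1.1, -0.3, -0.1]
gripper_width: 0.999
```

Emit:
drive_tool --claw '[1,1,1,1,1,1,1]' --slide '[[0.01,0.025,0],[0.02,0.06,0],[0.03,0.095,0],[0.04,0.13,0],[0.05,0.165,0],[0.05,0.18,0],[0.05,0.18,0]]' --rotation '[[0,0,0],[0,0,0],[0,0,0],[0,0,0],[0,0,0],[0,0,0],[0,0,0]]'

```text
t: 26.5
eef_pos: [0.6556, -0.15, 0.2227]
ee_rot: [3.094, 0.534, 0.003]
force: [-0.7, -0.2, 0.4]
gripper_width: 1.0
```

```bash
python3 - <<'E'
from h import *
for n in('scene','top'): cv2.imwrite(f'pics/{n}10.png',robot.capture(n)[:,:,::-1])
zoom('pics/scene10.png',165,155,165,135,4,'pics/z14.png')
print(robot.get_obs()['eef_pos'],robot.get_obs()['t'])
E
```

```text
[ 0.65474297 -0.14430129  0.22295532] 26.6
```

View pics/z14.png

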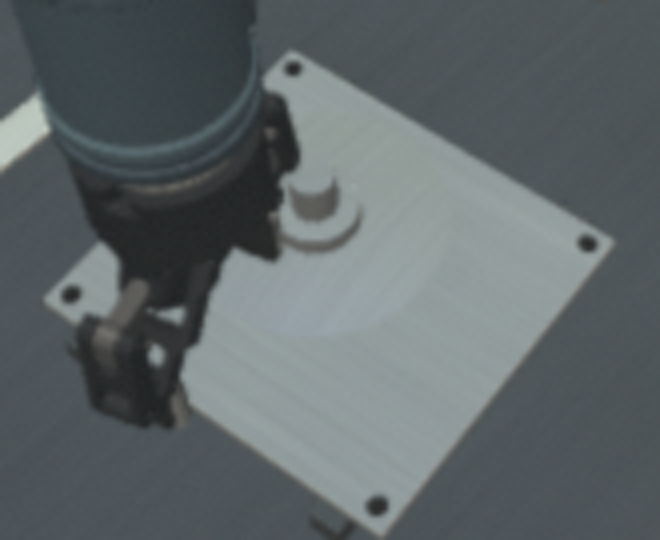

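View pics/top10.png

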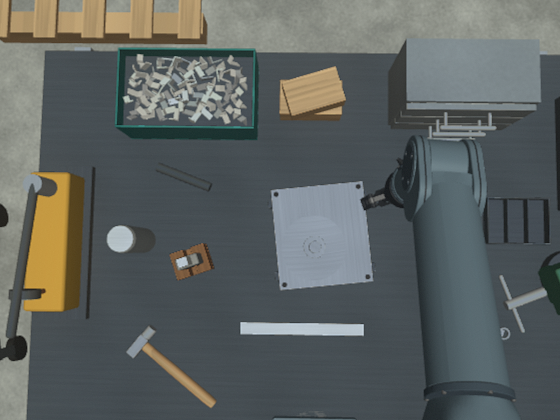

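The block stands near (314,247) in the top picture, in the middle of the bulge, and the gauge is in its rest at (190,263). I check the block's position and its squareness from the flange and boss.

```bash
python3 - <<'E'
from h import *
zoom('pics/top10.png',262,195,100,100,6,'pics/z15.png',True)
c=(.5445,.0070)
for z,r in((.053,'flange top'),(.085,'boss top')): print(r,proj('top',(*c,z)).round(1),((proj('top',(*c,z))-[262,195]+.42)*6).round(0))
E
```

```text
flange top [314.3 247.4] [317. 317.]
boss top [315.  247.3] [320. 316.]
```

View pics/z15.png

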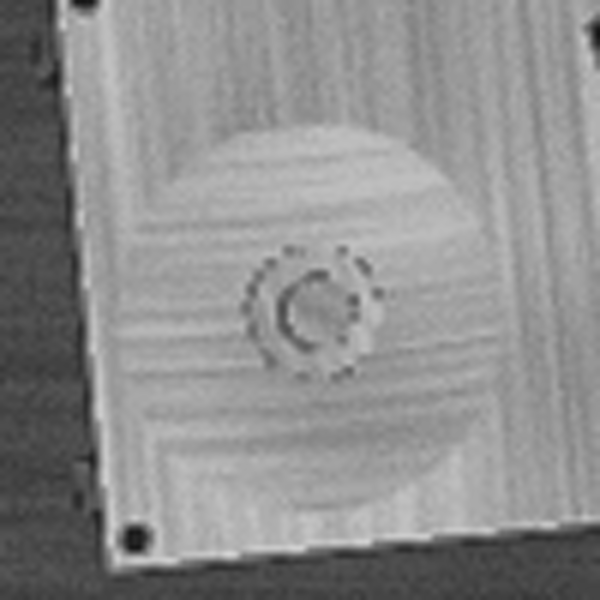

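The flange is centred at (313,313) and the bulge's circle at about (311,318), so within about 2 mm of the crown. Everything is in place; I hand in.

Emit:
drive_tool --claw '[1,1,1]' --slide '[[0,0,0],[0,0,0],[0,0,0]]' --rotation '[[0,0,0],[0,0,0],[0,0,0]]'

```text
t: 26.85
eef_pos: [0.6545, -0.1425, 0.2232]
ee_rot: [-3.092, -0.545, -0.003]
force: [0.2, 0.7, 0.1]
gripper_width: 1.001
```

```bash
python3 -c "
from station import robot
print(robot.finish_job())"
```

```text
the job is handed in; nothing more can be done
None
```

I found and touched the crown, put the gauge back upright in its rest, stood the press block on the crown, and handed the job in at about 27 s. No verdict was reported.

- **Crown:** I touched the plate at the crown and at four points 40–50 mm around it, with about 4 N at most on the spindle. The contacts put the crown at about (0.545, 0.008), and the camera picture gave (0.544, 0.007). The contact heights fit the 700 mm radius.
- **Gauge:** It seated firmly on the rest. The last pictures show it upright, within about 2 mm of where it stood at the start.
- **Block:** It touched down at the height expected for the crown. In the last top picture the flange is about 2 mm from the middle of the bulge. I did not measure its squareness; it was set down level and looked upright.
- **Other objects:** In the last top picture the can and the bar look unmoved. The arm hid the small button there, but nothing went near it.
- **Disagreement:** My first eye-picked reading of the gauge's shank top was 151 mm; re-picked on a larger zoom it was 156 mm, against 157 mm by the text.

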